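# Square a cover plate in the drilling fixture and clamp it

### The arm

A 7-joint arm with a two-finger parallel gripper is mounted at the origin on a cart in front of the work surface, level with it; the furniture and walls round the work are solid. World frame = base frame: x ahead of the robot, y to its left, z up, the work surface at z = 0. Lengths are in m, angles in rad, forces in N, time in s.
With the tool pointing down it reaches from about 0.425 to 0.825 m from the base axis. Payload 3.6 kg.
Tool frame: the origin (TCP) lies between the finger pads; the fingertips stand 19 mm ahead of it and the grasp point (between the pads) is the TCP; z points along the fingers, y is the line along which they close (so a half turn about z gives the same grasp; the last joint's range is limited). The gripper opens to 93 mm and grips with 3 to 60 N. Pads are 15 mm wide; open, the fingers measure 128 mm over their backs; the gripper's body (75 mm by 188 mm) begins 65 mm behind the grasp point.
Start: joints at [-1.321, 0.615, -0.013, 1.423, 0.008, 1.103, -0.04], TCP at [0.177, 0.625, 0.238] pointing down, gripper open.
Joint ranges: [-3.12, 3.12], [-0.3, 2.06], [-1.34, 1.32], [0.26, 2.42], [-1.36, 4.5], [0.01, 1.98], [-2.84, 2.84]. Speed limits (rad/s): [2.79, 2.79, 3.14, 3.14, 3.14, 3.14, 3.14].

### API

Orientations are given as a rotation vector (axis times angle).
In Python, from workcell import telemetry, viewer, ctrl gives the robot as it stands.
- The arm moves only by the shell command python3 -m inch 'ROWS' [OPENING] [FORCE]. ROWS is JSON, a list of rows, each an object of numbers: "x", "y", "z": the shift along the tool's x, y, z in cm; "rx", "ry", "rz": the turn, a rotation vector about the tool's x, y, z in rad. A call has 1 to 8 rows; each row is the pose to reach, as a shift and turn from the pose commanded when the call began, along the tool's axes at that moment; what a row does not reach only later rows make up. A row lasts 1/12 s, in which the tool goes at most 41.7 mm and 7.16 degrees, less where a joint would pass 70% of its speed; a pose out of reach is approached as far as the arm can. A call with a gripper value outside its range is refused whole. OPENING is the finger opening in cm, from 0 to 9.3, set as the call begins (- or left out, the last holds). The fingers move at their own pace and stop on an object; FORCE is the grip in N (left out, the last holds). Time passes only in rows, so rows that repeat a pose let the fingers close. It gives the time, the measured TCP pose, the force, the opening and the grip force at its end, in the units of the state.
- telemetry.get_state(): the state, without advancing time (a new reading comes with each control period).
- viewer.read_camera(name): name is "side" or "top"; returns a dict with "image" (384x512x3 uint8, red, green, blue), "vfov" (degrees; the focal length in pixels is half the picture's height over the tangent of half this angle, whatever the lens; pixels are square), "cx", "cy" (the principal point, pixels), "world_to_cam" (4x4, takes a point from world to camera coordinates). Camera axes: x right, y down, z forward; pixel columns grow to the right and rows downward; lengths in m; the calibration is good to about 2 mm. A picture is of the moment at which its call begins. There is no depth.
- ctrl.job_done(): hands the job in; it is judged then, once.
The state is a dict: "clock": time; "q": joint angles; "qvel": joint speeds; "joint_torque": joint torques, N m; "eef_pos": TCP position; "eef_rot": TCP orientation; "force": force on the tool from outside, world axes, zero at the start; "moment": the same for the moment, N m; "gripper_width": finger opening in m; "gripper_force": force on a finger pad.
Only numpy, scipy, OpenCV 4.12 (cv2) and the standard library are available. Lean on these libraries where they do the work, as an engineer would, in place of code of your own. Each camera call takes 0.05 s, during which the arm holds its last target. There are 200 camera calls.

### The job

Get the aluminium cover plate ready for drilling: pick up the wooden packing block and push the plate with it until the plate sits square in the fixture's corner, touching both fences; keep the gripper itself off the plate. Then swing the red-handled toggle clamp shut on the plate, and leave the block lying on the bench, clear of the fixture. Leave the other things on the bench where they are.

Things in the scene. Friction and masses are not known exactly. Their poses are not given: they have to be found in the camera images.
- fixture: fixed dark steel fixture plate, 200 (x) by 260 (y) by 15 mm thick. Origin: centre of its underside; x to its far, y to its left edge. Two bright steel fences 18 mm wide, 14 mm high stand on it: far fence (inner face x = +70 mm, y = -95 to 40), left fence (inner face y = +55 mm, x = -65 to 60). Near and right sides are open. The toggle clamp stands behind the left fence
- fence_corner (a point): the point on the fixture plate's top face (15 mm above the bench) where the lines of the two fences' inner faces meet; axes as the fixture's, so the plate lies at negative x and y of it
- plate: loose flat aluminium cover plate, 90 (x) by 120 (y) by 10 mm, about 0.3 kg, 30 mm hole in the middle; it lies askew (up to 15 degrees) on the fixture plate, 20 to 45 mm short of each fence. Origin: centre of its underside; x towards the far, y towards the left fence. Home: origin at x = -45, y = -60 mm of fence_corner, turned as the fixture
- plate_corner (a point): the plate's lower corner that belongs into the fences' corner (plate x = +45, y = +60 mm)
- plate_far_end (a point): the other end of the plate's 120 mm edge that faces the far fence (plate x = +45, y = -60 mm)
- plate_left_end (a point): the other end of the plate's 90 mm edge that faces the left fence (plate x = -45, y = +60 mm)
- wood_block: loose wooden packing block, 45 (x) by 90 (y) by 38 mm high, 0.1 kg, lying on the bench to the right of the fixture, either nearer to the robot or farther back. Origin: centre of its underside; y along its length. Gripped across its 45 mm width near the middle it pushes with one of its 45 by 38 mm ends
- clamp (a joint): toggle clamp swing, rad: 0 = open (arm raised, red handle leaning 43 degrees back to the fixture's +y), 1.0 = shut, rubber tip pressing on the plate (stop at 1.06). Axis along the fixture's x through (10, 102, 50) mm of the fixture. Pushing the handle to the fixture's -y with about 4 N shuts it; past 0.5 a spring snaps it over and then holds it shut
- clamp_handle (a point): point on the axis of the clamp's red handle, 80 mm from the pivot (the handle is 19 mm thick and ends 100 mm from the pivot). Open: at about (10, 156, 108) mm of the fixture; shut: at about (10, 81, 127) mm
- clamp_tip (a point): centre of the clamp's rubber tip's underside, 15 mm wide; shut it presses on the seated plate about 28 mm from the left fence
- tape_measure: bystander: yellow tape measure, 34 by 78 by 60 mm, on the bench to the right of the fixture, in the other of the block's two places. Origin: centre of its underside
- punch: bystander: dark centre punch, 120 mm long, 11 mm thick, lying on the right at the bench's front. Origin: under its middle
- screwdriver: bystander: screwdriver with a red handle, 212 mm long, 28 mm high, lying along the bench's left end. Origin: under its middle

How it is judged:
On the way, in this order (a step that is already met when the one before it is completed fails the run):
1. the wooden block is picked up off the bench (height (world z) of wood_block above 0.012 m and contact force between the fingers and wood_block above 1 N), for 0.2 s.
2. the plate lies flat in the corner, against both fences (x of each of plate_corner, plate_far_end in the frame of fence_corner above -0.0015 m and y of each of plate_corner, plate_left_end in the frame of fence_corner above -0.0015 m and z of each of plate_corner, plate_far_end, plate_left_end in the frame of fence_corner below 0.002 m), for 0.2 s.
3. the clamp is shut on the plate (all of step 2 and value of joint clamp above 0.95 rad), for 0.3 s.
At the end, for the whole second after the job is handed in: The plate lies flat, both ends of its far edge and both ends of its left edge within 1.5 mm of the fences; the clamp is shut on it (joint above 0.95); the wooden block lies at rest on a long side on the bench, touching neither fixture nor plate (all of step 3 and linear speed of each of plate, wood_block below 0.02 m/s and height (world z) of wood_block between -0.01 and 0.03 m and contact force between wood_block and fixture below 0.05 N and contact force between wood_block and plate below 0.05 N).
It fails at once if the gripper or the arm touches the plate (contact force between any of the fingers, the arm and plate above 0.5 N).
It fails at once if a bystander is moved by more than 30 mm (distance of any of tape_measure, punch, screwdriver from where it was at the start of the episode above 0.03 m).
It also fails if it takes over 72 s, if anything falls off the work surface, if the arm or the gripper's body presses on something with over 40 N, if the wrist force passes 120 N, or if a joint passes its speed limit or range.

## Working session

There is one attempt and no reset: what is moved stays moved. The work goes in short steps, Python scripts to look and compute and a shell command to move; the robot and the scene stay as the last step left them, time stands still between calls to the robot, and variables do not carry over. Pictures are saved under pics/ and viewed, at most 10 in all, crops included, and the job is handed in when it is done.

```bash
ls; mkdir -p pics
python3 - <<'E'
from workcell import telemetry, viewer
import cv2
s=telemetry.get_state(); print(s)
for n in("top","side"):
    c=viewer.read_camera(n); cv2.imwrite(f"pics/{n}0.png",c["image"][:,:,::-1]); print(n,c["vfov"],c["cx"],c["cy"],c["world_to_cam"].round(4).tolist())
E
```

```text
pics
{'clock': 0.0, 'q': array([-1.32155677,  0.61588033, -0.01262977,  1.42492922,  0.00808845,
        1.10340572, -0.04039247]), 'qvel': array([ 0.00110231, -0.00128824, -0.00017211,  0.00179929,  0.00145321,
       -0.00054451,  0.00142173]), 'joint_torque': array([-3.52867482e-05, -4.58934152e+01,  2.09019729e-01, -1.65745193e+01,
       -6.10589446e-02,  2.04352284e-02,  2.27621481e-04]), 'eef_pos': array([0.17674171, 0.62471629, 0.23649628]), 'eef_rot': array([-0.4315891 , -3.11146597,  0.00400684]), 'force': array([ 0.42075401,  0.28710454, -0.19758386]), 'moment': array([-0.03794547, -0.0034533 ,  0.01778121]), 'gripper_force': 0.0, 'gripper_width': 0.09276848091935262}
top 44.70715654049002 259.1344345318889 186.74466886346664 [[-0.0262, -0.9996, -0.0107, -0.0502], [-0.9974, 0.0269, -0.0664, 0.5377], [0.0667, 0.0089, -0.9977, 1.4631], [0.0, 0.0, 0.0, 1.0]]
side 53.65792281470257 258.8089604697757 192.2754082707012 [[0.8858, -0.464, 0.0047, -0.4994], [-0.2631, -0.5106, -0.8186, 0.1501], [0.3822, 0.7239, -0.5744, 1.1438], [0.0, 0.0, 0.0, 1.0]]
```

View pics/top0.png

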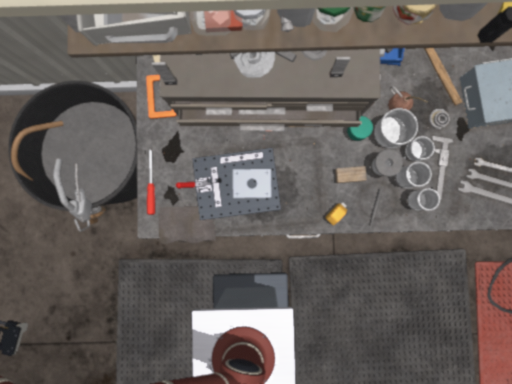

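View pics/side0.png

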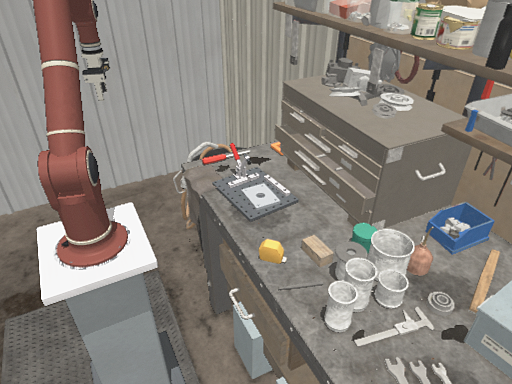

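The top view shows the fixture at about (238,184), plate (251,183), block (350,174), tape (337,213), punch (375,205) and the clamp handle (186,185). The side view agrees. The block is in the farther place.

```bash
cat > h.py <<'E'
import numpy as np, cv2
from workcell import telemetry, viewer
def cam(n): return viewer.read_camera(n)
def f(c): return 192/np.tan(np.radians(c["vfov"]/2))
def ray(c,u,v,z):
    T=c["world_to_cam"];R=T[:3,:3];o=-R.T@T[:3,3]
    d=R.T@np.array([(u-c["cx"])/f(c),(v-c["cy"])/f(c),1]); return o+d*(z-o[2])/d[2]
def proj(c,p):
    q=c["world_to_cam"]@np.r_[p,1]; return q[:2]/q[2]*f(c)+[c["cx"],c["cy"]]
def rect(c,mask,z):
    """largest blob of mask -> its contour on plane z -> minAreaRect (world m)"""
    cs,_=cv2.findContours(mask.astype(np.uint8),cv2.RETR_EXTERNAL,cv2.CHAIN_APPROX_NONE)
    k=max(cs,key=cv2.contourArea)[:,0].astype(float)
    P=np.array([ray(c,u,v,z)[:2] for u,v in k]); r=cv2.minAreaRect((P*1000).astype(np.float32)); return k.mean(0),r
def up(c,n,x0,y0,x1,y1,s): cv2.imwrite(n,cv2.resize(c["image"][y0:y1,x0:x1,::-1],None,fx=s,fy=s,interpolation=cv2.INTER_CUBIC))
E
python3 - <<'E'
from h import *
c=cam("top"); up(c,"pics/t1.png",170,135,370,235,4); s=cam("side"); up(s,"pics/s1.png",190,135,350,255,5)
hsv=cv2.cvtColor(c["image"],cv2.COLOR_RGB2HSV)
for p in[(350,174),(337,213),(240,175),(251,183),(206,190),(265,158)]: print(p,hsv[p[1],p[0]])
E
```

```text
(350, 174) [ 15  65 173]
(337, 213) [ 22 158 245]
(240, 175) [109  16 222]
(251, 183) [111  29 116]
(206, 190) [140  10 220]
(265, 158) [108  27 114]
```

View pics/t1.png

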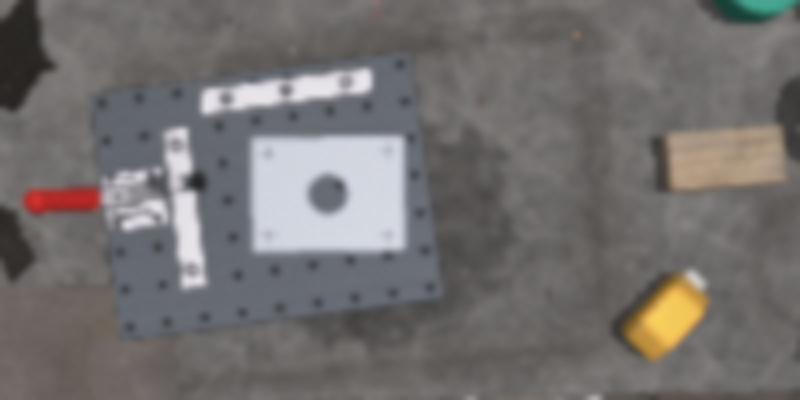

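View pics/s1.png

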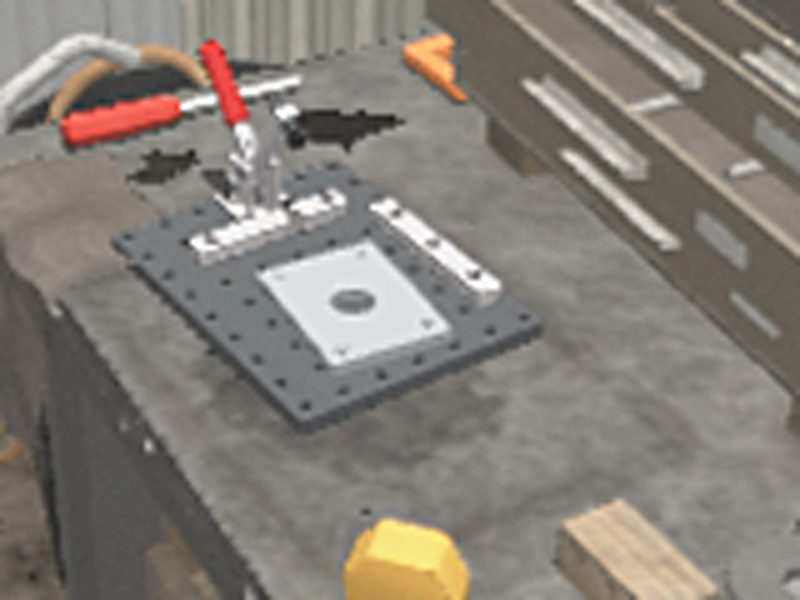

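The enlarged views show the plate (about (231–271,169–197) px) turned about 5° relative to the fixture. The far fence is at about (242,157), the left fence at (216,187), and the clamp handle is raised to the left. I'll measure all of these now.

Run:
```python
from h import *
for n in("top",):
    c=cam(n); im=cv2.resize(c["image"],None,fx=4,fy=4,interpolation=cv2.INTER_CUBIC); hsv=cv2.cvtColor(im,cv2.COLOR_RGB2HSV).astype(int)
    H,S,V=hsv[...,0],hsv[...,1],hsv[...,2]; c2=dict(c); 
    def m(mask,box,z,name):
        M=np.zeros(mask.shape,bool);x0,y0,x1,y1=[4*b for b in box];M[y0:y1,x0:x1]=mask[y0:y1,x0:x1]
        cs,_=cv2.findContours(M.astype(np.uint8),cv2.RETR_EXTERNAL,cv2.CHAIN_APPROX_NONE)
        k=max(cs,key=cv2.contourArea)[:,0]; k=(k+.5)/4-.5
        P=np.array([ray(c,u,v,z)[:2] for u,v in k])*1000; r=cv2.minAreaRect(P.astype(np.float32)); print(name,[np.round(q,1) for q in r], cv2.boxPoints(r).round(1).tolist())
    m(V>165,(228,165,276,202),.025,"plate")
    m(V>165,(218,150,266,166),.029,"farfence")
    m(V>165,(210,165,224,209),.029,"leftfence")
    m((H<25)&(S>38)&(V>90),(325,160,372,190),.038,"block")
    m((S>100)&(H<30),(320,195,355,230),.05,"tape")
    m((H>95)&(H<125)&(S>25)&(S<70)|(V>165),(190,145,282,222),.015,"fixture")
    m((S>130)&((H<8)|(H>172)),(170,175,198,195),.11,"handle")
```

```text
plate [array([548.1, -41. ]), array([121.6,  91.5]), np.float64(89.1)] [[501.3999938964844, -101.0999984741211], [592.9000244140625, -102.4000015258789], [594.7999877929688, 19.100000381469727], [503.29998779296875, 20.5]]
farfence [array([630.6, -10.2]), array([ 20.6, 137.5]), np.float64(6.0)] [[613.2000122070312, 57.099998474121094], [627.5, -79.69999694824219], [648.0, -77.5], [633.7000122070312, 59.20000076293945]]
leftfence [array([540. ,  72.4]), array([126.4,  20.6]), np.float64(6.3)] [[476.0, 75.69999694824219], [478.29998779296875, 55.20000076293945], [603.9000244140625, 69.0999984741211], [601.7000122070312, 89.5999984741211]]
block [array([ 566.2, -352.6]), array([48. , 95.4]), np.float64(3.1)] [[539.5999755859375, -306.29998779296875], [544.9000244140625, -401.5], [592.7999877929688, -398.8999938964844], [587.5999755859375, -303.70001220703125]]
tape [array([ 443.6, -299.7]), array([42. , 68.1]), np.float64(44.4)] [[404.79998779296875, -290.1000061035156], [452.5, -338.79998779296875], [482.5, -309.29998779296875], [434.79998779296875, -260.70001220703125]]
fixture [array([548.7,   8.7]), array([194.9, 254.7]), np.float64(5.7)] [[439.1000061035156, 125.69999694824219], [464.5, -127.69999694824219], [658.4000244140625, -108.19999694824219], [633.0, 145.1999969482422]]
handle [array([542.4, 155.6]), array([16.7, 55.4]), np.float64(1.1)] [[533.5999755859375, 183.1999969482422], [534.5999755859375, 127.80000305175781], [551.2999877929688, 128.10000610351562], [550.2000122070312, 183.5]]
```

```bash
cat >> h.py <<'E'
from scipy.spatial.transform import Rotation as Ro
O=np.array([.5491,.0088]);TH=np.radians(6.1)
def fx(x,y): c,s=np.cos(TH),np.sin(TH); return O+np.array([c*x-s*y,s*x+c*y])/1000   # fixture mm -> world m
def tofx(p): c,s=np.cos(TH),np.sin(TH); d=(np.asarray(p)[:2]-O)*1000; return np.array([c*d[0]+s*d[1],-s*d[0]+c*d[1]])
def go(x,y,z,yaw):
    """rows needed to bring TCP to world x,y,z with tool y at world yaw (deg), pointing down"""
    s=telemetry.get_state(); R=Ro.from_rotvec(s["eef_rot"]); a=np.radians(yaw); ty=np.array([np.cos(a),np.sin(a),0]);tz=np.array([0,0,-1.])
    T=Ro.from_matrix(np.c_[np.cross(ty,tz),ty,tz]); d=R.inv().apply(np.array([x,y,z])-s["eef_pos"])*100
    print("t",round(s["clock"],2),"pos",s["eef_pos"].round(4),"fx",tofx(s["eef_pos"]).round(1),"shift cm",d.round(2),"turn",(R.inv()*T).as_rotvec().round(3),"F",s["force"].round(1),"w",round(s["gripper_width"],4))
E
python3 -c "
from h import *
go(.52,.3,.25,40); go(.566,-.353,.2,3.2)"
```

```text
t 0.25 pos [0.1769 0.6251 0.2371] fx [-304.6  652.4] shift cm [-41.86 -21.94  -1.26] turn [-0.001  0.     0.597] F [-0.5  0.3 -0. ] w 0.093
t 0.25 pos [0.1769 0.6251 0.2371] fx [-304.6  652.4] shift cm [-64.07 -83.52   3.81] turn [-1.000e-03  1.000e-03  1.239e+00] F [-0.5  0.3 -0. ] w 0.093
```

```bash
R='{"x":-41.9,"y":-21.9,"z":-1.3,"rz":0.6}'; python3 -m inch '[{"x":-41.9,"y":-21.9,"z":-1.3,"rz":0.6},{"x":-41.9,"y":-21.9,"z":-1.3,"rz":0.6},{"x":-41.9,"y":-21.9,"z":-1.3,"rz":0.6},{"x":-41.9,"y":-21.9,"z":-1.3,"rz":0.6},{"x":-41.9,"y":-21.9,"z":-1.3,"rz":0.6},{"x":-41.9,"y":-21.9,"z":-1.3,"rz":0.6},{"x":-41.9,"y":-21.9,"z":-1.3,"rz":0.6},{"x":-41.9,"y":-21.9,"z":-1.3,"rz":0.6}]' 9.3; python3 -c "
from h import *
go(.566,-.353,.2,3.2)"
```

```text
t 0.25 pos [0.1769 0.6251 0.2371] fx [-304.6  652.4] shift cm [-64.07 -83.52   3.81] turn [-1.000e-03  1.000e-03  1.239e+00] F [-0.5  0.3 -0. ] w 0.093$[0]: bad value
```

```bash
python3 -m inch '[{"x":-3.5,"y":-1.8,"rz":0.08},{"x":-7,"y":-3.6,"rz":0.16},{"x":-10.5,"y":-5.5,"rz":0.24},{"x":-14,"y":-7.3,"rz":0.32},{"x":-17.5,"y":-9.1,"rz":0.40},{"x":-21,"y":-11,"rz":0.48},{"x":-24.5,"y":-12.8,"rz":0.56},{"x":-28,"y":-14.6,"rz":0.6}]' 9.3; python3 -c "
from h import *
go(.566,-.353,.2,3.2)"
```

```text
t 0.25 pos [0.1769 0.6251 0.2371] fx [-304.6  652.4] shift cm [-64.07 -83.52   3.81] turn [-1.000e-03  1.000e-03  1.239e+00] F [-0.5  0.3 -0. ] w 0.093$[0]: bad value
```

```bash
python3 -m inch '[{"x":-3.5,"y":-1.8,"z":0,"rx":0,"ry":0,"rz":0.08},{"x":-7,"y":-3.6,"z":0,"rx":0,"ry":0,"rz":0.16},{"x":-10.5,"y":-5.5,"z":0,"rx":0,"ry":0,"rz":0.24},{"x":-14,"y":-7.3,"z":0,"rx":0,"ry":0,"rz":0.32},{"x":-17.5,"y":-9.1,"z":0,"rx":0,"ry":0,"rz":0.40},{"x":-21,"y":-11,"z":0,"rx":0,"ry":0,"rz":0.48},{"x":-24.5,"y":-12.8,"z":0,"rx":0,"ry":0,"rz":0.56},{"x":-28,"y":-14.6,"z":0,"rx":0,"ry":0,"rz":0.6}]' 9.3; python3 -c "
from h import *
go(.566,-.353,.2,3.2)"
```

```text
clock: 0.92
eef_pos: [0.4077, 0.4072, 0.2378]
eef_rot: [-1.337, -2.843, -0.0]
force: [0.3, 0.5, 0.0]
gripper_width: 0.0931
gripper_force: 0.0
t 0.92 pos [0.4077 0.4072 0.2378] fx [-98.3 411.2] shift cm [-68.64 -36.31   3.77] turn [ 0.    -0.     0.636] F [0.3 0.5 0. ] w 0.0931
```

```bash
python3 -m inch '[{"x":-68.6,"y":-36.3,"z":0,"rx":0,"ry":0,"rz":0.636},{"x":-68.6,"y":-36.3,"z":0,"rx":0,"ry":0,"rz":0.636},{"x":-68.6,"y":-36.3,"z":0,"rx":0,"ry":0,"rz":0.636},{"x":-68.6,"y":-36.3,"z":0,"rx":0,"ry":0,"rz":0.636},{"x":-68.6,"y":-36.3,"z":0,"rx":0,"ry":0,"rz":0.636},{"x":-68.6,"y":-36.3,"z":0,"rx":0,"ry":0,"rz":0.636},{"x":-68.6,"y":-36.3,"z":0,"rx":0,"ry":0,"rz":0.636},{"x":-68.6,"y":-36.3,"z":0,"rx":0,"ry":0,"rz":0.636}]'; python3 -c "
from h import *
go(.566,-.353,.2,3.2)"
```

```text
clock: 1.58
eef_pos: [0.4756, 0.0808, 0.2379]
eef_rot: [2.154, 2.287, 0.001]
force: [0.6, 0.1, -0.0]
gripper_width: 0.0932
gripper_force: 0.0
t 1.58 pos [0.4756 0.0808 0.2379] fx [-65.4  79.4] shift cm [-43.85   6.43   3.78] turn [ 0.    -0.     0.004] F [ 0.6  0.1 -0. ] w 0.0932
```

```bash
python3 -m inch '[{"x":-43.9,"y":6.4,"z":0,"rx":0,"ry":0,"rz":0},{"x":-43.9,"y":6.4,"z":0,"rx":0,"ry":0,"rz":0},{"x":-43.9,"y":6.4,"z":0,"rx":0,"ry":0,"rz":0},{"x":-43.9,"y":6.4,"z":0,"rx":0,"ry":0,"rz":0},{"x":-43.9,"y":6.4,"z":0,"rx":0,"ry":0,"rz":0},{"x":-43.9,"y":6.4,"z":0,"rx":0,"ry":0,"rz":0},{"x":-43.9,"y":6.4,"z":0,"rx":0,"ry":0,"rz":0},{"x":-43.9,"y":6.4,"z":0,"rx":0,"ry":0,"rz":0}]'; python3 -c "
from h import *
go(.566,-.353,.12,3.2)"
```

```text
clock: 2.25
eef_pos: [0.5432, -0.2457, 0.2377]
eef_rot: [-2.155, -2.286, -0.001]
force: [1.1, 0.4, 0.2]
gripper_width: 0.0931
gripper_force: 0.0
t 2.25 pos [ 0.5432 -0.2457  0.2377] fx [ -32.9 -252.4] shift cm [-10.85   1.64  11.76] turn [ 0.    -0.     0.003] F [1.1 0.4 0.2] w 0.0931
```

```bash
python3 -m inch '[{"x":-10.9,"y":1.6,"z":4,"rx":0,"ry":0,"rz":0},{"x":-10.9,"y":1.6,"z":8,"rx":0,"ry":0,"rz":0},{"x":-10.9,"y":1.6,"z":11.8,"rx":0,"ry":0,"rz":0},{"x":-10.9,"y":1.6,"z":11.8,"rx":0,"ry":0,"rz":0},{"x":-10.9,"y":1.6,"z":11.8,"rx":0,"ry":0,"rz":0},{"x":-10.9,"y":1.6,"z":11.8,"rx":0,"ry":0,"rz":0}]'; python3 -c "
from h import *
go(.566,-.353,.026,3.2); c=cam('top'); s=cam('side')
a=cv2.resize(c['image'][130:240,290:410],None,fx=3.3,fy=3.3,interpolation=2); b=cv2.resize(s['image'][150:300,220:360],None,fx=2.8,fy=2.8,interpolation=2)
b=cv2.copyMakeBorder(b,0,max(0,a.shape[0]-b.shape[0]),0,0,0); a=cv2.copyMakeBorder(a,0,b.shape[0]-a.shape[0],0,0,0); cv2.imwrite('pics/a2.png',np.hstack([a,b])[:,:,::-1])"
```

```text
clock: 2.75
eef_pos: [0.5635, -0.3517, 0.1165]
eef_rot: [-2.153, -2.279, 0.003]
force: [0.1, 0.3, 0.8]
gripper_width: 0.0928
gripper_force: 0.0
t 2.75 pos [ 0.5635 -0.3517  0.1165] fx [ -24. -360.] shift cm [-0.18  0.29  9.04] turn [-0.006 -0.003  0.001] F [0.1 0.3 0.8] w 0.0928
```

View pics/a2.png

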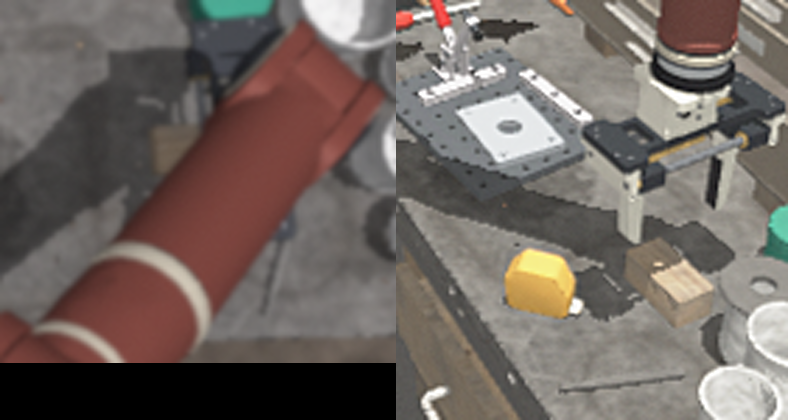

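In the side half (right), the gripper straddles the block (about (670,280) in the crop), and the way down is clear. Top half: the arm hides the block. I'll descend and grip.

```bash
python3 -m inch '[{"x":0,"y":0.3,"z":3,"rx":0,"ry":0,"rz":0},{"x":0,"y":0.3,"z":6,"rx":0,"ry":0,"rz":0},{"x":0,"y":0.3,"z":8,"rx":0,"ry":0,"rz":0},{"x":0,"y":0.3,"z":9,"rx":0,"ry":0,"rz":0},{"x":0,"y":0.3,"z":9,"rx":0,"ry":0,"rz":0}]' && python3 -m inch '[{"x":0,"y":0,"z":0,"rx":0,"ry":0,"rz":0},{"x":0,"y":0,"z":0,"rx":0,"ry":0,"rz":0},{"x":0,"y":0,"z":0,"rx":0,"ry":0,"rz":0},{"x":0,"y":0,"z":0,"rx":0,"ry":0,"rz":0},{"x":0,"y":0,"z":0,"rx":0,"ry":0,"rz":0},{"x":0,"y":0,"z":0,"rx":0,"ry":0,"rz":0},{"x":0,"y":0,"z":0,"rx":0,"ry":0,"rz":0},{"x":0,"y":0,"z":0,"rx":0,"ry":0,"rz":0}]' 3.5 35
```

```text
clock: 3.27
eef_pos: [0.569, -0.3498, 0.0299]
eef_rot: [-2.152, -2.288, -0.001]
force: [0.1, 0.4, 0.2]
gripper_width: 0.0925
gripper_force: 0.0
clock: 3.93
eef_pos: [0.5683, -0.3517, 0.0297]
eef_rot: [-2.155, -2.286, 0.0]
force: [0.3, 0.3, 0.7]
gripper_width: 0.0445
gripper_force: 35.0
```

```bash
python3 -m inch '[{"x":0,"y":0,"z":-3,"rx":0,"ry":0,"rz":0},{"x":0,"y":0,"z":-6,"rx":0,"ry":0,"rz":0},{"x":0,"y":0,"z":-7,"rx":0,"ry":0,"rz":0},{"x":0,"y":0,"z":-7,"rx":0,"ry":0,"rz":0},{"x":0,"y":0,"z":-7,"rx":0,"ry":0,"rz":0}]'; python3 -c "
from h import *
go(*fx(-6,-180),.08,6.1)"
```

```text
clock: 4.35
eef_pos: [0.5683, -0.3513, 0.0994]
eef_rot: [-2.155, -2.286, -0.0]
force: [0.1, 0.4, -0.7]
gripper_width: 0.0446
gripper_force: 35.0
t 4.35 pos [ 0.5683 -0.3513  0.0994] fx [ -19.2 -360.1] shift cm [18.05  0.47  1.94] turn [-0.    -0.    -0.047] F [ 0.1  0.4 -0.7] w 0.0446
```

```bash
python3 -m inch '[{"x":4,"y":0.5,"z":0,"rx":0,"ry":0,"rz":-0.047},{"x":8,"y":0.5,"z":0,"rx":0,"ry":0,"rz":-0.047},{"x":12,"y":0.5,"z":0,"rx":0,"ry":0,"rz":-0.047},{"x":15,"y":0.5,"z":0.5,"rx":0,"ry":0,"rz":-0.047},{"x":18,"y":0.5,"z":1.9,"rx":0,"ry":0,"rz":-0.047},{"x":18,"y":0.5,"z":1.9,"rx":0,"ry":0,"rz":-0.047},{"x":18,"y":0.5,"z":1.9,"rx":0,"ry":0,"rz":-0.047}]'; python3 -c "
from h import *
go(*fx(-6,-180),.048,6.1); c=cam('top'); s=cam('side')
a=cv2.resize(c['image'][130:240,190:310],None,fx=3.3,fy=3.3,interpolation=2); b=cv2.resize(s['image'][150:300,190:330],None,fx=2.8,fy=2.8,interpolation=2)
b=cv2.copyMakeBorder(b,0,max(0,a.shape[0]-b.shape[0]),0,0,0); a=cv2.copyMakeBorder(a,0,b.shape[0]-a.shape[0],0,0,0); cv2.imwrite('pics/a3.png',np.hstack([a,b])[:,:,::-1])"
```

```text
clock: 4.93
eef_pos: [0.5613, -0.1678, 0.0778]
eef_rot: [-2.09, -2.336, 0.002]
force: [-0.0, -0.9, -0.6]
gripper_width: 0.0448
gripper_force: 35.0
t 4.93 pos [ 0.5613 -0.1678  0.0778] fx [  -6.7 -176.9] shift cm [-0.32  0.08  2.98] turn [-0.006 -0.004  0.004] F [-0.  -0.9 -0.6] w 0.0448
```

View pics/a3.png

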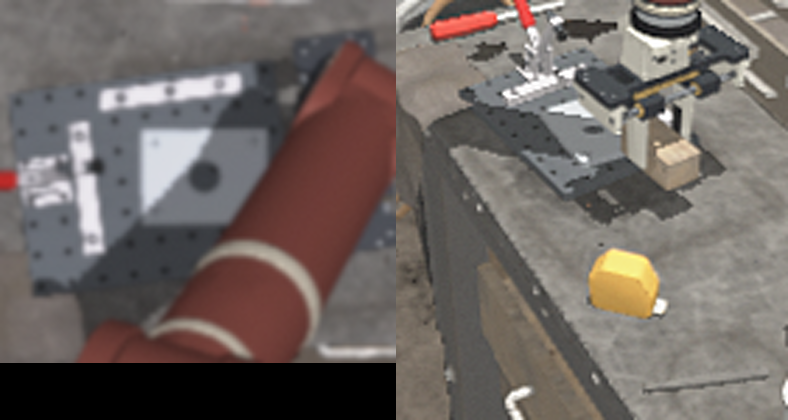

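The block is held at the plate's right edge (crop right half about (660,150)), level and straight. The plate is untouched. I'll lower the block and push toward the left fence.

```bash
python3 -m inch '[{"x":0,"y":0,"z":1.5,"rx":-0.003,"ry":0,"rz":0},{"x":0,"y":0,"z":3,"rx":-0.003,"ry":0,"rz":0},{"x":0,"y":0,"z":3,"rx":-0.003,"ry":0,"rz":0},{"x":0,"y":0,"z":3,"rx":-0.003,"ry":0,"rz":0}]'; python3 -m inch '[{"x":1,"y":0,"z":0,"rx":0,"ry":0,"rz":0},{"x":2,"y":0,"z":0,"rx":0,"ry":0,"rz":0},{"x":3,"y":0,"z":0,"rx":0,"ry":0,"rz":0},{"x":4,"y":0,"z":0,"rx":0,"ry":0,"rz":0},{"x":5,"y":0,"z":0,"rx":0,"ry":0,"rz":0},{"x":5.5,"y":0,"z":0,"rx":0,"ry":0,"rz":0},{"x":6,"y":0,"z":0,"rx":0,"ry":0,"rz":0},{"x":6.2,"y":0,"z":0,"rx":0,"ry":0,"rz":0}]'; python3 -c "
from h import *
go(*fx(-6,-110),.048,6.1)"
```

```text
clock: 5.37
eef_pos: [0.562, -0.1734, 0.0501]
eef_rot: [2.103, 2.332, 0.001]
force: [0.2, -0.5, 0.3]
gripper_width: 0.0448
gripper_force: 35.0
clock: 6.03
eef_pos: [0.5562, -0.109, 0.0508]
eef_rot: [2.098, 2.336, 0.003]
force: [0.6, -2.5, -1.0]
gripper_width: 0.0446
gripper_force: 35.0
t 6.03 pos [ 0.5562 -0.109   0.0508] fx [  -5.4 -117.9] shift cm [ 0.79 -0.06  0.28] turn [0.003 0.    0.001] F [ 0.6 -2.5 -1. ] w 0.0446
```

```bash
python3 -m inch '[{"x":0.2,"y":0,"z":0.2,"rx":0,"ry":0,"rz":0},{"x":0.4,"y":0,"z":0.2,"rx":0,"ry":0,"rz":0},{"x":0.6,"y":0,"z":0.2,"rx":0,"ry":0,"rz":0},{"x":0.6,"y":0,"z":0.2,"rx":0,"ry":0,"rz":0},{"x":0.6,"y":0,"z":0.2,"rx":0,"ry":0,"rz":0}]'; python3 -c "
from h import *
go(*fx(-6,-110),.048,6.1)"
```

```text
clock: 6.45
eef_pos: [0.5553, -0.1036, 0.0484]
eef_rot: [2.1, 2.335, 0.003]
force: [0.2, 0.6, -0.1]
gripper_width: 0.0449
gripper_force: 35.0
t 6.45 pos [ 0.5553 -0.1036  0.0484] fx [  -5.8 -112.4] shift cm [ 0.24 -0.02  0.04] turn [ 0.002 -0.001 -0.   ] F [ 0.2  0.6 -0.1] w 0.0449
```

```bash
python3 -m inch '[{"x":0.15,"y":0,"z":0,"rx":0,"ry":0,"rz":0},{"x":0.3,"y":0,"z":0,"rx":0,"ry":0,"rz":0},{"x":0.3,"y":0,"z":0,"rx":0,"ry":0,"rz":0}]';python3 -m inch '[{"x":0.15,"y":0,"z":0,"rx":0,"ry":0,"rz":0},{"x":0.3,"y":0,"z":0,"rx":0,"ry":0,"rz":0},{"x":0.3,"y":0,"z":0,"rx":0,"ry":0,"rz":0}]'; python3 -c "
from h import *
go(*fx(-6,-110),.048,6.1)"
```

```text
clock: 6.7
eef_pos: [0.5551, -0.1005, 0.0485]
eef_rot: [2.099, 2.335, 0.003]
force: [0.5, -0.6, -1.0]
gripper_width: 0.0452
gripper_force: 35.0
clock: 6.95
eef_pos: [0.555, -0.0989, 0.0487]
eef_rot: [2.099, 2.333, 0.002]
force: [-0.6, -3.4, -1.4]
gripper_width: 0.0445
gripper_force: 35.0
t 6.95 pos [ 0.555  -0.0989  0.0487] fx [  -5.6 -107.8] shift cm [-0.22 -0.04  0.07] turn [ 0.003  0.002 -0.001] F [-0.6 -3.4 -1.4] w 0.0445
```

```bash
python3 -m inch '[{"x":0.1,"y":0,"z":0,"rx":0,"ry":0,"rz":0},{"x":0.2,"y":0,"z":0,"rx":0,"ry":0,"rz":0},{"x":0.2,"y":0,"z":0,"rx":0,"ry":0,"rz":0},{"x":0.2,"y":0,"z":0,"rx":0,"ry":0,"rz":0}]';python3 -m inch '[{"x":0.1,"y":0,"z":0,"rx":0,"ry":0,"rz":0},{"x":0.2,"y":0,"z":0,"rx":0,"ry":0,"rz":0},{"x":0.2,"y":0,"z":0,"rx":0,"ry":0,"rz":0},{"x":0.2,"y":0,"z":0,"rx":0,"ry":0,"rz":0}]'
```

```text
clock: 7.28
eef_pos: [0.5549, -0.0988, 0.0489]
eef_rot: [2.099, 2.33, -0.0]
force: [-0.4, -6.6, -1.4]
gripper_width: 0.045
gripper_force: 35.0
clock: 7.62
eef_pos: [0.5549, -0.0987, 0.0491]
eef_rot: [2.098, 2.327, -0.002]
force: [-0.1, -8.8, -1.8]
gripper_width: 0.0446
gripper_force: 35.0
```

Seated on the left fence: the force rose to 9 N with no further motion. I'll back off, lift, and swing the block round for the far push.

```bash
python3 -m inch '[{"x":-1.5,"y":0,"z":0,"rx":0,"ry":0,"rz":0},{"x":-4,"y":0,"z":0,"rx":0,"ry":0,"rz":0},{"x":-5,"y":0,"z":-3,"rx":0,"ry":0,"rz":0},{"x":-5,"y":0,"z":-6,"rx":0,"ry":0,"rz":0},{"x":-5,"y":0,"z":-7.5,"rx":0,"ry":0,"rz":0},{"x":-5,"y":0,"z":-7.5,"rx":0,"ry":0,"rz":0}]'; python3 -c "
from h import *
go(*fx(-115,-8),.12,96.1);go(*fx(-115,-8),.12,-83.9); print(telemetry.get_state()['q'].round(2)); c=cam('top');print(proj(c,[*fx(-20,-65),.025]),proj(c,[*fx(0,55),.025]))
up(c,'pics/a4.png',190,135,310,225,6)"
```

```text
clock: 8.12
eef_pos: [0.562, -0.1434, 0.1271]
eef_rot: [2.096, 2.331, 0.011]
force: [0.5, -0.7, -0.9]
gripper_width: 0.0447
gripper_force: 35.0
t 8.12 pos [ 0.562  -0.1434  0.1271] fx [  -3.4 -152.7] shift cm [ 14.47 -11.17   0.6 ] turn [ 0.008  0.008 -1.571] F [ 0.5 -0.7 -0.9] w 0.0447
t 8.12 pos [ 0.562  -0.1434  0.1271] fx [  -3.4 -152.7] shift cm [ 14.47 -11.17   0.6 ] turn [ 0.008 -0.008  1.571] F [ 0.5 -0.7 -0.9] w 0.0447
[-0.01  0.66  0.37  1.77 -0.33  0.76  0.62]
[257.04608474 186.67559071] [218.55998286 185.45693041]
```

View pics/a4.png

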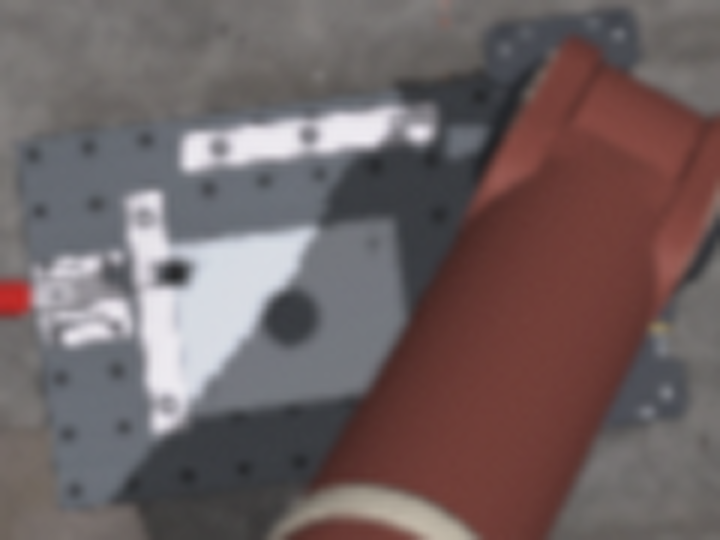

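The plate lies flush and square against the left fence (crop edge at about (180,240)–(190,410)). The far fence is still about 30 mm away. Next is the far push.

```bash
python3 -m inch '[{"x":1.5,"y":-1,"z":0,"rx":0,"ry":0,"rz":-0.12},{"x":3,"y":-2,"z":0,"rx":0,"ry":0,"rz":-0.24},{"x":4.5,"y":-3,"z":0,"rx":0,"ry":0,"rz":-0.36},{"x":6,"y":-4.5,"z":0,"rx":0,"ry":0,"rz":-0.48},{"x":7.5,"y":-6,"z":0,"rx":0,"ry":0,"rz":-0.6},{"x":9,"y":-7.5,"z":0,"rx":0,"ry":0,"rz":-0.72},{"x":10.5,"y":-9,"z":0,"rx":0,"ry":0,"rz":-0.84},{"x":11.5,"y":-10,"z":0,"rx":0,"ry":0,"rz":-0.96}]' >/dev/null; python3 -c "
from h import *
go(*fx(-115,-8),.10,96.1);print(telemetry.get_state()['q'].round(2))"
```

```text
t 8.83 pos [ 0.4445 -0.0372  0.1219] fx [-108.9  -34.7] shift cm [2.01 1.85 2.2 ] turn [ 0.002 -0.003 -0.602] F [-0.  -0.2 -1.5] w 0.0447
[-0.03  0.49  0.09  2.12 -0.09  0.54  1.2 ]
```

```bash
python3 -m inch '[{"x":1,"y":1,"z":0,"rx":0,"ry":0,"rz":-0.12},{"x":2,"y":1.85,"z":0,"rx":0,"ry":0,"rz":-0.24},{"x":2,"y":1.85,"z":0,"rx":0,"ry":0,"rz":-0.36},{"x":2,"y":1.85,"z":0,"rx":0,"ry":0,"rz":-0.48},{"x":2,"y":1.85,"z":0.5,"rx":0,"ry":0,"rz":-0.602},{"x":2,"y":1.85,"z":2,"rx":0,"ry":0,"rz":-0.602},{"x":2,"y":1.85,"z":2.2,"rx":0,"ry":0,"rz":-0.602},{"x":2,"y":1.85,"z":2.2,"rx":0,"ry":0,"rz":-0.602}]' >/dev/null; python3 -c "
from h import *
go(*fx(-115,-8),.048,96.1);print(telemetry.get_state()['q'].round(2))"
```

```text
t 9.5 pos [ 0.4377 -0.0134  0.0998] fx [-113.1  -10.2] shift cm [0.18 0.21 5.18] turn [ 0.001 -0.002 -0.009] F [-0.9 -0.5 -1.6] w 0.0445
[ 0.03  0.52 -0.07  2.16  0.08  0.46  1.57]
```

```bash
python3 -m inch '[{"x":0,"y":0.2,"z":2,"rx":0,"ry":0,"rz":-0.009},{"x":0,"y":0.2,"z":4,"rx":0,"ry":0,"rz":-0.009},{"x":0,"y":0.2,"z":5.1,"rx":0,"ry":0,"rz":-0.009},{"x":0,"y":0.2,"z":5.1,"rx":0,"ry":0,"rz":-0.009},{"x":0,"y":0.2,"z":5.1,"rx":0,"ry":0,"rz":-0.009}]'; python3 -m inch '[{"x":-0.6,"y":0,"z":0,"rx":0,"ry":0,"rz":0},{"x":-1.2,"y":0,"z":0,"rx":0,"ry":0,"rz":0},{"x":-1.8,"y":0,"z":0,"rx":0,"ry":0,"rz":0},{"x":-2.4,"y":0,"z":0,"rx":0,"ry":0,"rz":0},{"x":-3,"y":0,"z":0,"rx":0,"ry":0,"rz":0},{"x":-3.6,"y":0,"z":0,"rx":0,"ry":0,"rz":0},{"x":-4,"y":0,"z":0,"rx":0,"ry":0,"rz":0},{"x":-4,"y":0,"z":0,"rx":0,"ry":0,"rz":0}]'; python3 -c "
from h import *
go(*fx(-66,-8),.048,96.1)"
```

```text
clock: 9.92
eef_pos: [0.4391, -0.0118, 0.0501]
eef_rot: [-0.167, 3.136, 0.001]
force: [0.7, 0.5, -0.3]
gripper_width: 0.0445
gripper_force: 35.0
clock: 10.58
eef_pos: [0.4811, -0.0077, 0.0506]
eef_rot: [-0.167, 3.131, 0.0]
force: [0.3, 0.0, -1.4]
gripper_width: 0.0448
gripper_force: 35.0
t 10.58 pos [ 0.4811 -0.0077  0.0506] fx [-69.3  -9.1] shift cm [-0.33  0.11  0.26] turn [-0.     0.006 -0.   ] F [ 0.3  0.  -1.4] w 0.0448
```

```bash
python3 -m inch '[{"x":-0.15,"y":0,"z":0.2,"rx":0,"ry":0.003,"rz":0},{"x":-0.3,"y":0,"z":0.2,"rx":0,"ry":0.003,"rz":0},{"x":-0.4,"y":0,"z":0.2,"rx":0,"ry":0.003,"rz":0},{"x":-0.4,"y":0,"z":0.2,"rx":0,"ry":0.003,"rz":0}]';python3 -m inch '[{"x":-0.1,"y":0,"z":0,"rx":0,"ry":0,"rz":0},{"x":-0.2,"y":0,"z":0,"rx":0,"ry":0,"rz":0},{"x":-0.3,"y":0,"z":0,"rx":0,"ry":0,"rz":0},{"x":-0.3,"y":0,"z":0,"rx":0,"ry":0,"rz":0}]'; python3 -c "
from h import *
go(*fx(-66,-8),.048,96.1)"
```

```text
clock: 10.92
eef_pos: [0.4829, -0.0075, 0.0482]
eef_rot: [0.167, -3.136, 0.0]
force: [-1.2, 0.6, -1.4]
gripper_width: 0.0449
gripper_force: 35.0
clock: 11.25
eef_pos: [0.4831, -0.0074, 0.0481]
eef_rot: [0.166, -3.13, 0.001]
force: [-5.5, -0.5, 2.4]
gripper_width: 0.0448
gripper_force: 35.0
t 11.25 pos [ 0.4831 -0.0074  0.0481] fx [-67.3  -9.1] shift cm [-0.13  0.11  0.01] turn [ 0.    -0.007 -0.   ] F [-5.5 -0.5  2.4] w 0.0448
```

Both seating stops agree: end distances of 42.8 and 47.3 mm sum to the block's 90 mm. One firmer nudge, then back off and look.

```bash
python3 -m inch '[{"x":-0.1,"y":0,"z":0,"rx":0,"ry":0,"rz":0},{"x":-0.3,"y":0,"z":0,"rx":0,"ry":0,"rz":0},{"x":-0.3,"y":0,"z":0,"rx":0,"ry":0,"rz":0},{"x":-0.3,"y":0,"z":0,"rx":0,"ry":0,"rz":0}]';python3 -m inch '[{"x":0.7,"y":0,"z":0,"rx":0,"ry":0,"rz":0},{"x":2,"y":0,"z":0,"rx":0,"ry":0,"rz":0},{"x":4,"y":0,"z":-1,"rx":0,"ry":0,"rz":0},{"x":4.5,"y":0,"z":-4,"rx":0,"ry":0,"rz":0},{"x":4.5,"y":0,"z":-7.5,"rx":0,"ry":0,"rz":0},{"x":4.5,"y":0,"z":-7.5,"rx":0,"ry":0,"rz":0}]'; python3 -c "
from h import *
go(*fx(-115,-180),.12,96.1)
c=cam('top'); s=cam('side')
for k in((70,55),(70,-65),(-20,55),(-20,-65)): print(k,proj(c,[*fx(*k),.025]).round(1),proj(s,[*fx(*k),.025]).round(1))
a=cv2.resize(c['image'][140:225,190:290],None,fx=4,fy=4,interpolation=2); b=cv2.resize(s['image'][165:230,210:310],None,fx=4,fy=4,interpolation=2)
b=cv2.copyMakeBorder(b,0,max(0,a.shape[0]-b.shape[0]),0,0,0); a=cv2.copyMakeBorder(a,0,b.shape[0]-a.shape[0],0,0,0); cv2.imwrite('pics/a5.png',np.hstack([a,b])[:,:,::-1])"
```

```text
clock: 11.58
eef_pos: [0.4833, -0.0075, 0.0477]
eef_rot: [0.166, -3.125, 0.001]
force: [-9.7, -0.4, 3.4]
gripper_width: 0.0451
gripper_force: 35.0
clock: 12.08
eef_pos: [0.4494, -0.0114, 0.1286]
eef_rot: [-0.166, 3.122, -0.001]
force: [0.5, -0.7, -0.5]
gripper_width: 0.045
gripper_force: 35.0
t 12.08 pos [ 0.4494 -0.0114  0.1286] fx [-101.3   -9.5] shift cm [  1.37 -17.05   0.86] turn [-0.001  0.015 -0.   ] F [ 0.5 -0.7 -0.5] w 0.045
(70, 55) [215.8 163.6] [261.7 174.1]
(70, -65) [253.3 158.6] [280.8 189.3]
(-20, 55) [219.4 191.7] [241.1 181.4]
(-20, -65) [257.  186.7] [259.5 197.6]
```

View pics/a5.png

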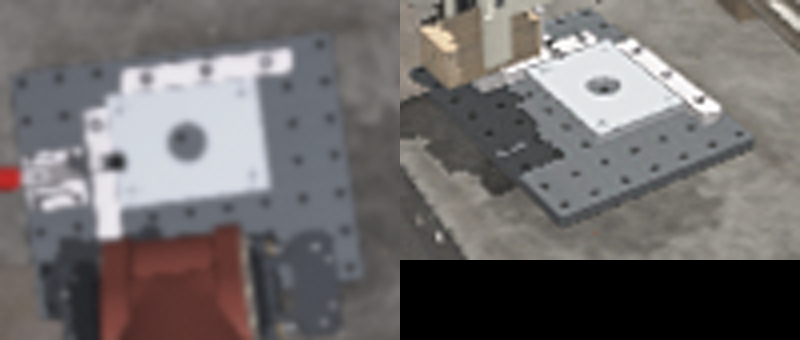

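The plate looks tight in the corner (crop corner (108,98); far edge along the fence, left edge along the left fence). The far push may have dragged it off the left fence by a hair, so I'll give a short left push before placing the block on that side.

```bash
python3 -m inch '[{"x":-1,"y":-2,"z":0,"rx":0,"ry":-0.01,"rz":0.12},{"x":-2,"y":-4,"z":0,"rx":0,"ry":0,"rz":0.24},{"x":-3,"y":-6,"z":0,"rx":0,"ry":0,"rz":0.36},{"x":-4,"y":-8,"z":0,"rx":0,"ry":0,"rz":0.48},{"x":-5,"y":-10,"z":0,"rx":0,"ry":0,"rz":0.6},{"x":-6.5,"y":-12,"z":0,"rx":0,"ry":0,"rz":0.72},{"x":-8,"y":-14,"z":0,"rx":0,"ry":0,"rz":0.84},{"x":-9.5,"y":-15.5,"z":0,"rx":0,"ry":0,"rz":0.96}]' >/dev/null; python3 -c "
from h import *
go(*fx(18,-165),.12,6.1)"
```

```text
t 12.85 pos [ 0.556  -0.1579  0.1219] fx [ -10.8 -166.5] shift cm [-1.51  2.46  0.19] turn [-0.001  0.001  0.603] F [-0.5 -0.4 -1. ] w 0.0446
```

```bash
python3 -m inch '[{"x":-0.5,"y":1,"z":0,"rx":0,"ry":0,"rz":0.12},{"x":-1.5,"y":2.5,"z":0,"rx":0,"ry":0,"rz":0.24},{"x":-1.5,"y":2.5,"z":0,"rx":0,"ry":0,"rz":0.36},{"x":-1.5,"y":2.5,"z":0,"rx":0,"ry":0,"rz":0.48},{"x":-1.5,"y":2.5,"z":2,"rx":0,"ry":0,"rz":0.603},{"x":-1.5,"y":2.5,"z":4,"rx":0,"ry":0,"rz":0.603},{"x":-1.5,"y":2.5,"z":4,"rx":0,"ry":0,"rz":0.603},{"x":-1.5,"y":2.5,"z":4,"rx":0,"ry":0,"rz":0.603}]' >/dev/null; python3 -c "
from h import *
go(*fx(18,-165),.048,6.1);go(*fx(18,-112),.048,6.1)"
```

```text
t 13.52 pos [ 0.5831 -0.15    0.0813] fx [  17.  -161.5] shift cm [-0.35  0.11  3.33] turn [-0.004 -0.001  0.008] F [ 0.5 -0.7 -0.6] w 0.0452
t 13.52 pos [ 0.5831 -0.15    0.0813] fx [  17.  -161.5] shift cm [4.95 0.16 3.33] turn [-0.004 -0.001  0.008] F [ 0.5 -0.7 -0.6] w 0.0452
```

```bash
python3 -m inch '[{"x":-0.3,"y":0.1,"z":2,"rx":0,"ry":0,"rz":0.008},{"x":-0.3,"y":0.1,"z":3.3,"rx":0,"ry":0,"rz":0.008},{"x":0.5,"y":0.1,"z":3.3,"rx":0,"ry":0,"rz":0.008},{"x":2,"y":0.1,"z":3.3,"rx":0,"ry":0,"rz":0.008},{"x":3.5,"y":0.1,"z":3.3,"rx":0,"ry":0,"rz":0.008},{"x":4.5,"y":0.1,"z":3.3,"rx":0,"ry":0,"rz":0.008},{"x":4.7,"y":0.1,"z":3.3,"rx":0,"ry":0,"rz":0.008},{"x":4.7,"y":0.1,"z":3.3,"rx":0,"ry":0,"rz":0.008}]'; python3 -m inch '[{"x":0.1,"y":0,"z":0,"rx":0,"ry":0,"rz":0},{"x":0.2,"y":0,"z":0,"rx":0,"ry":0,"rz":0},{"x":0.3,"y":0,"z":0,"rx":0,"ry":0,"rz":0},{"x":0.4,"y":0,"z":0,"rx":0,"ry":0,"rz":0},{"x":0.4,"y":0,"z":0,"rx":0,"ry":0,"rz":0}]'; python3 -c "
from h import *
go(*fx(18,-107.8),.048,6.1)"
```

```text
clock: 14.18
eef_pos: [0.5804, -0.1025, 0.0513]
eef_rot: [2.097, 2.338, 0.002]
force: [0.7, -0.9, -0.3]
gripper_width: 0.0447
gripper_force: 35.0
clock: 14.6
eef_pos: [0.5793, -0.0999, 0.0504]
eef_rot: [-2.101, -2.336, 0.0]
force: [0.5, -0.0, -0.8]
gripper_width: 0.0448
gripper_force: 35.0
t 14.6 pos [ 0.5793 -0.0999  0.0504] fx [  18.4 -111.3] shift cm [ 0.35 -0.04  0.24] turn [-0.    -0.    -0.001] F [ 0.5 -0.  -0.8] w 0.0448
```

```bash
python3 -m inch '[{"x":0.1,"y":0,"z":0.2,"rx":0,"ry":0,"rz":0},{"x":0.2,"y":0,"z":0.2,"rx":0,"ry":0,"rz":0},{"x":0.3,"y":0,"z":0.2,"rx":0,"ry":0,"rz":0},{"x":0.4,"y":0,"z":0.2,"rx":0,"ry":0,"rz":0},{"x":0.4,"y":0,"z":0.2,"rx":0,"ry":0,"rz":0}]';  python3 -m inch '[{"x":0.1,"y":0,"z":0,"rx":0,"ry":0,"rz":0},{"x":0.2,"y":0,"z":0,"rx":0,"ry":0,"rz":0},{"x":0.3,"y":0,"z":0,"rx":0,"ry":0,"rz":0},{"x":0.3,"y":0,"z":0,"rx":0,"ry":0,"rz":0}]';python3 -c "
from h import *
go(*fx(18,-107.8),.048,6.1)"
```

```text
clock: 15.02
eef_pos: [0.5788, -0.0965, 0.0484]
eef_rot: [2.1, 2.335, -0.001]
force: [-0.2, -2.5, -1.4]
gripper_width: 0.0449
gripper_force: 35.0
clock: 15.35
eef_pos: [0.5787, -0.0963, 0.0488]
eef_rot: [2.099, 2.331, -0.005]
force: [-0.5, -5.7, -2.2]
gripper_width: 0.0447
gripper_force: 35.0
t 15.35 pos [ 0.5787 -0.0963  0.0488] fx [  18.3 -107.6] shift cm [-0.02 -0.03  0.08] turn [ 0.001  0.005 -0.002] F [-0.5 -5.7 -2.2] w 0.0447
```

The plate is seated at the same stop as before. I'll set the block down on the right.

```bash
python3 -m inch '[{"x":-1.5,"y":0,"z":0,"rx":0,"ry":0,"rz":0},{"x":-5,"y":0,"z":-1,"rx":0,"ry":0,"rz":0},{"x":-9,"y":-0.5,"z":-2,"rx":0,"ry":0,"rz":0},{"x":-13,"y":-1.5,"z":-1,"rx":0,"ry":0,"rz":0},{"x":-16.2,"y":-1.8,"z":-0.5,"rx":0,"ry":0,"rz":0},{"x":-16.2,"y":-1.8,"z":0.5,"rx":0,"ry":0,"rz":0},{"x":-16.2,"y":-1.8,"z":0.5,"rx":0,"ry":0,"rz":0},{"x":-16.2,"y":-1.8,"z":0.5,"rx":0,"ry":0,"rz":0}]'; python3 -c "
from h import *
go(*fx(0,-270),.0295,6.1)"
```

```text
clock: 16.02
eef_pos: [0.5777, -0.2536, 0.0427]
eef_rot: [-2.098, -2.334, -0.003]
force: [0.3, 0.5, -1.0]
gripper_width: 0.0447
gripper_force: 35.0
t 16.02 pos [ 0.5777 -0.2536  0.0427] fx [   0.6 -264. ] shift cm [-0.61 -0.05  1.32] turn [-0.001 -0.004  0.   ] F [ 0.3  0.5 -1. ] w 0.0447
```

```bash
python3 -m inch '[{"x":0,"y":0,"z":0.5,"rx":0,"ry":-0.004,"rz":0},{"x":0,"y":0,"z":0.9,"rx":0,"ry":-0.004,"rz":0},{"x":0,"y":0,"z":1.2,"rx":0,"ry":-0.004,"rz":0},{"x":0,"y":0,"z":1.3,"rx":0,"ry":-0.004,"rz":0},{"x":0,"y":0,"z":1.3,"rx":0,"ry":-0.004,"rz":0}]'; python3 -m inch '[{"x":0,"y":0,"z":0,"rx":0,"ry":0,"rz":0},{"x":0,"y":0,"z":0,"rx":0,"ry":0,"rz":0},{"x":0,"y":0,"z":0,"rx":0,"ry":0,"rz":0},{"x":0,"y":0,"z":0,"rx":0,"ry":0,"rz":0}]' 8; python3 -m inch '[{"x":0,"y":0,"z":-2,"rx":0,"ry":0,"rz":0},{"x":0,"y":0,"z":-6,"rx":0,"ry":0,"rz":0},{"x":0,"y":0,"z":-10,"rx":0,"ry":0,"rz":0},{"x":0,"y":0,"z":-14,"rx":0,"ry":0,"rz":0},{"x":0,"y":0,"z":-18,"rx":0,"ry":0,"rz":0},{"x":0,"y":0,"z":-21,"rx":0,"ry":0,"rz":0},{"x":0,"y":0,"z":-21,"rx":0,"ry":0,"rz":0}]' 0 10;  python3 -c "
from h import *
go(*fx(10,195),.24,6.1);go(*fx(10,195),.24,96.1)"
```

```text
clock: 16.43
eef_pos: [0.5778, -0.2549, 0.0302]
eef_rot: [2.098, 2.336, -0.004]
force: [0.1, 0.6, -1.0]
gripper_width: 0.0443
gripper_force: 35.0
clock: 16.77
eef_pos: [0.578, -0.256, 0.0308]
eef_rot: [2.098, 2.333, -0.004]
force: [0.5, 0.3, -0.6]
gripper_width: 0.0674
gripper_force: 0.0
clock: 17.35
eef_pos: [0.5809, -0.2574, 0.2487]
eef_rot: [2.089, 2.323, 0.003]
force: [0.3, -0.8, 0.7]
gripper_width: 0.0291
gripper_force: 0.0
t 17.35 pos [ 0.5809 -0.2574  0.2487] fx [   3.3 -268. ] shift cm [46.31  0.63  0.33] turn [ 0.013  0.012 -0.001] F [ 0.3 -0.8  0.7] w 0.0291
t 17.35 pos [ 0.5809 -0.2574  0.2487] fx [   3.3 -268. ] shift cm [46.31  0.63  0.33] turn [ 1.000e-03  2.000e-02 -1.571e+00] F [ 0.3 -0.8  0.7] w 0.0291
```

```bash
python3 -m inch '[{"x":4,"y":0,"z":0,"rx":0.013,"ry":0.012,"rz":0},{"x":8,"y":0,"z":0,"rx":0.013,"ry":0.012,"rz":0},{"x":12,"y":0,"z":0,"rx":0.013,"ry":0.012,"rz":0},{"x":16,"y":0,"z":0,"rx":0.013,"ry":0.012,"rz":0},{"x":20,"y":0,"z":0,"rx":0.013,"ry":0.012,"rz":0},{"x":24,"y":0,"z":0,"rx":0.013,"ry":0.012,"rz":0},{"x":28,"y":0,"z":0,"rx":0.013,"ry":0.012,"rz":0},{"x":32,"y":0,"z":0,"rx":0.013,"ry":0.012,"rz":0}]' >/dev/null;  python3 -c "
from h import *
go(*fx(10,203),.24,6.1)"
```

```text
t 18.02 pos [0.5431 0.065  0.239 ] fx [ 0.  56.6] shift cm [1.464e+01 9.900e-01 1.000e-02] turn [-0.013 -0.008 -0.001] F [0.7 0.4 0. ] w 0.0009
```

```bash
python3 -m inch '[{"x":4,"y":1,"z":0,"rx":-0.005,"ry":-0.004,"rz":0},{"x":8,"y":1,"z":0,"rx":-0.013,"ry":-0.008,"rz":0},{"x":12,"y":1,"z":0,"rx":-0.013,"ry":-0.008,"rz":0},{"x":14.6,"y":1,"z":0,"rx":-0.013,"ry":-0.008,"rz":0},{"x":14.6,"y":1,"z":0,"rx":-0.013,"ry":-0.008,"rz":0},{"x":14.6,"y":1,"z":0,"rx":-0.013,"ry":-0.008,"rz":0}]' >/dev/null;  python3 -c "
from h import *
go(*fx(10,203),.114,6.1)
c=cam('top'); s=cam('side')
a=cv2.resize(c['image'][140:225,160:280],None,fx=3.3,fy=3.3,interpolation=2); b=cv2.resize(s['image'][110:260,190:330],None,fx=2.8,fy=2.8,interpolation=2)
b=cv2.copyMakeBorder(b,0,max(0,a.shape[0]-b.shape[0]),0,0,0); a=cv2.copyMakeBorder(a,0,b.shape[0]-a.shape[0],0,0,0); cv2.imwrite('pics/a6.png',np.hstack([a,b])[:,:,::-1])"
```

```text
t 18.52 pos [0.5374 0.2116 0.2395] fx [ 10.  202.9] shift cm [1.000e-02 2.000e-02 1.255e+01] turn [-0.001 -0.     0.004] F [ 1.  -1.2  0.2] w 0.0005
```

View pics/a6.png

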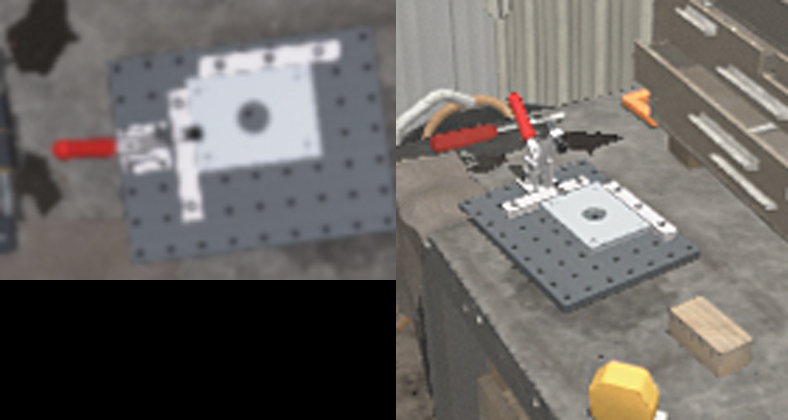

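The plate sits flush in the corner and the block lies on the bench (side crop (710,335)). The clamp handle is still raised at (85,148) in the top crop. I'll descend behind the handle and push.

```bash
python3 -m inch '[{"x":0,"y":0,"z":4,"rx":0,"ry":0,"rz":0},{"x":0,"y":0,"z":8,"rx":0,"ry":0,"rz":0},{"x":0,"y":0,"z":12,"rx":0,"ry":0,"rz":0},{"x":0,"y":0,"z":12.5,"rx":0,"ry":0,"rz":0},{"x":0,"y":0,"z":12.5,"rx":0,"ry":0,"rz":0}]';  python3 -m inch '[{"x":-1,"y":0,"z":0,"rx":0,"ry":0,"rz":0},{"x":-2,"y":0,"z":0,"rx":0,"ry":0,"rz":0},{"x":-3,"y":0,"z":0,"rx":0,"ry":0,"rz":0},{"x":-4,"y":0,"z":0,"rx":0,"ry":0,"rz":0},{"x":-5,"y":0,"z":0,"rx":0,"ry":0,"rz":0},{"x":-5.8,"y":0,"z":0,"rx":0,"ry":0,"rz":0},{"x":-6.6,"y":0,"z":0,"rx":0,"ry":0,"rz":0},{"x":-7.2,"y":0,"z":0,"rx":0,"ry":0,"rz":0}]'; python3 -c "
from h import *
go(*fx(10,108),.114,6.1)"
```

```text
clock: 19.03
eef_pos: [0.5372, 0.2069, 0.1134]
eef_rot: [-2.103, -2.331, 0.009]
force: [-0.6, -0.6, 1.2]
gripper_width: 0.0006
gripper_force: 0.0
clock: 19.7
eef_pos: [0.5469, 0.1351, 0.1167]
eef_rot: [2.102, 2.332, 0.001]
force: [0.5, 0.8, 0.0]
gripper_width: 0.0006
gripper_force: 0.0
t 19.7 pos [0.5469 0.1351 0.1167] fx [ 11.2 125.9] shift cm [-1.79 -0.12  0.27] turn [ 0.002  0.001 -0.003] F [0.5 0.8 0. ] w 0.0006
```

```bash
python3 -m inch '[{"x":-0.4,"y":0,"z":0,"rx":0,"ry":0,"rz":0},{"x":-0.8,"y":0,"z":0,"rx":0,"ry":0,"rz":0},{"x":-1.2,"y":0,"z":0,"rx":0,"ry":0,"rz":0},{"x":-1.6,"y":0,"z":0,"rx":0,"ry":0,"rz":0},{"x":-1.6,"y":0,"z":0,"rx":0,"ry":0,"rz":0},{"x":-1.6,"y":0,"z":0,"rx":0,"ry":0,"rz":0}]'; python3 -m inch '[{"x":2,"y":0,"z":0,"rx":0,"ry":0,"rz":0},{"x":5,"y":0,"z":0,"rx":0,"ry":0,"rz":0},{"x":9,"y":0,"z":0,"rx":0,"ry":0,"rz":0},{"x":10,"y":0,"z":-4,"rx":0,"ry":0,"rz":0},{"x":10,"y":0,"z":-8,"rx":0,"ry":0,"rz":0},{"x":10,"y":0,"z":-11,"rx":0,"ry":0,"rz":0},{"x":10,"y":0,"z":-11,"rx":0,"ry":0,"rz":0},{"x":10,"y":0,"z":-11,"rx":0,"ry":0,"rz":0}]'; python3 -c "
from h import *
c=cam('top'); s=cam('side')
print(proj(s,[*fx(10,81),.127]),proj(c,[*fx(10,81),.127]))
a=cv2.resize(c['image'][140:225,170:370],None,fx=2,fy=2,interpolation=2); b=cv2.resize(s['image'][135:225,210:310],None,fx=4,fy=4,interpolation=2)
a=cv2.copyMakeBorder(a,0,b.shape[0]-a.shape[0],0,0,0); cv2.imwrite('pics/a7.png',np.hstack([a,b])[:,:,::-1])"
```

```text
clock: 20.2
eef_pos: [0.5476, 0.1218, 0.115]
eef_rot: [-2.101, -2.336, 0.001]
force: [-0.2, -0.2, -0.1]
gripper_width: 0.0004
gripper_force: 0.0
clock: 20.87
eef_pos: [0.5379, 0.2223, 0.227]
eef_rot: [2.098, 2.336, 0.006]
force: [-0.4, -0.2, -0.1]
gripper_width: 0.0008
gripper_force: 0.0
[243.8184411  151.43083389] [205.99730635 180.87222261]
```

View pics/a7.png

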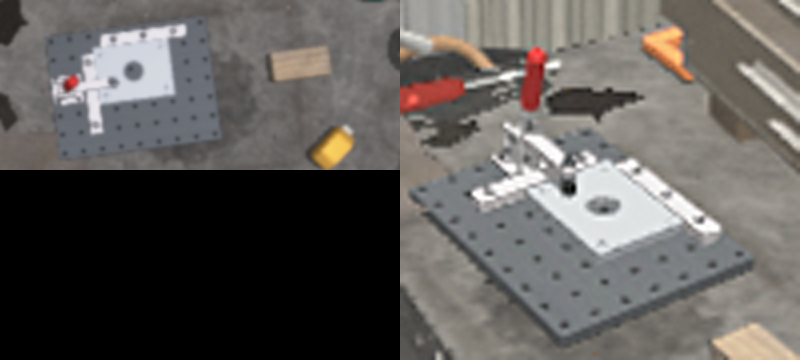

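The clamp is shut with its rubber tip on the plate (side crop (568,185)), and the handle is upright at (533,80). The block is clear of the fixture. I'll check the handle angle and plate edges numerically before handing in.

```bash
python3 -c "
from h import *
c=cam('top')
for n in('top','side'):
    k=cam(n); I=cv2.cvtColor(k['image'],cv2.COLOR_RGB2HSV).astype(int); m=(I[...,1]>130)&((I[...,0]<8)|(I[...,0]>172)); u=np.zeros_like(m)
    b=(195,170,215,192) if n=='top' else (236,140,254,168); u[b[1]:b[3],b[0]:b[2]]=m[b[1]:b[3],b[0]:b[2]]; v,w=np.nonzero(u); print(n,'red',w.mean().round(1),v.mean().round(1),w.min(),w.max(),v.min(),v.max())
    for q in(.8,.9,1.0): 
        a=np.radians(43)-q; print(q,[proj(k,[*fx(10,102+r*np.sin(a)),.05+r*np.cos(a)/1000]).round(1) for r in(75,100)])
im=cv2.cvtColor(c['image'],cv2.COLOR_RGB2GRAY).astype(np.float32)
def edge(pts):
    p=np.array([proj(c,[*fx(*q),.025]) for q in pts]); v=cv2.remap(im,p[:,:1].astype(np.float32),p[:,1:].astype(np.float32),1)[:,0]; h=(v.max()+v.min())/2; return np.nonzero(v>h)[0]
d=np.arange(-15,15,.25)
for y in(-50,-20,10,40): e=edge([(-20-t,y) for t in d]); print('near edge x',y,-20-d[e.max()])
for x in(-10,20,50): e=edge([(x,-65-t) for t in d]); print('right edge y',x,-65-d[e.max()])
"
```

```text
top red 205.2 181.0 202 208 178 184
0.8 [array([200.3, 181.7]), array([199.5, 181. ])]
0.9 [array([202.8, 181.4]), array([203. , 180.6])]
1.0 [array([205.3, 181.1]), array([206.4, 180.2])]
side red 243.0 154.4 240 246 147 162
0.8 [array([241.3, 150. ]), array([241.3, 143.9])]
0.9 [array([242.4, 151. ]), array([242.8, 145.3])]
1.0 [array([243.5, 152.2]), array([244.3, 146.9])]
near edge x -50 -20.0
near edge x -20 -20.5
near edge x 10 -20.0
near edge x 40 -20.5
right edge y -10 -65.0
right edge y 20 -65.0
right edge y 50 -65.25
```

Handle angle is about 1.0 rad and the plate edges are at home to within 0.5 mm. Handing in.

```bash
python3 -c "
from workcell import ctrl
print(ctrl.job_done())"
```

```text
the job is handed in; nothing more can be done
None
```

The job is handed in, with no verdict shown: the plate measured within about 0.5 mm of home against both fences, the clamp is shut at about 1.0 rad, the block lies on the bench clear of the fixture, and no bystander was touched on purpose.

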